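Turn the back-to-front feeder arm end for end on its pivot pin

ROBOT

A 6-joint arm with a two-finger parallel gripper is mounted at the origin on the work surface. World frame = base frame: x ahead of the robot, y to its left, z up, the work surface at z = 0. Lengths are in m, angles in rad, forces in N, time in s.
With the tool pointing down it reaches from about 0.375 to 0.9 m from the base axis. Payload 3.1 kg.
Tool frame: the origin (TCP) lies at the very end of the fingers, on their centre line; the grasp point (between the pads) lies 19 mm behind it (manip.pinch_z is the distance from the TCP to the grasp point, in m); z points along the fingers, y is the direction in which the jaws open and shut (so a half turn about z gives the same grasp; the last joint's range is limited). The gripper opens to 85 mm and grips with 20 to 120 N. Pads are 22 mm wide; open, the fingers measure 114 mm over their backs; the gripper's body (76 mm by 85 mm) begins 54 mm behind the grasp point. The pads swing forward as they close: fully open they stand 13 mm farther back than shut.
Start: joints at [-1.512, 0.527, 1.433, -0, 1.181, -0.178], TCP at [0.147, -0.608, 0.231] pointing down, gripper open.
Joint ranges: [-3.08, 3.08], [-0.75, 2.2], [0.22, 2.44], [-1.43, 4.57], [0, 2.65], [-2.85, 2.85]. Speed limits (rad/s): [2.79, 2.79, 3.14, 3.14, 3.14, 3.14].

INTERFACE

Orientations are given as a unit quaternion [x, y, z, w].
In Python, from station import manip gives the robot as it stands.
- The arm moves only by the tool drive_tool, never from a script. Its argument "increments" is a list of rows, each a list of 7 numbers: the closure in counts, from 0 (fully open) to 255 (shut), then the shift along the tool's x, y, z in cm, then the turn, a rotation vector about the tool's x, y, z in rad. A call has 1 to 20 rows; each row is the pose to reach, as a shift and turn from the pose commanded when the call began, along the tool's axes at that moment; what a row does not reach only later rows make up. A row lasts 1/10 s, in which the tool goes at most 50 mm and 8.59 degrees, less where a joint would pass 70% of its speed; a pose out of reach is approached as far as the arm can. A call with a gripper value outside its range is refused whole. The fingers move at their own pace and stop on an object; "force" is the grip in N (left out, the last holds). Time passes only in rows, so rows that repeat a pose let the fingers close. It gives the time, the measured TCP pose, the force and the opening at its end, in the units of the state.
- manip.sense(): the state, without advancing time (a new reading comes with each control period).
- manip.snapshot(name): name is "scene" or "top" or "wrist"; returns the picture (384x512x3 uint8, red, green, blue); there is no depth.
- manip.camera_model(name): a dict with "mtx" (3x3 intrinsics, pixels), "cam_to_world" (4x4, takes a point from camera to world coordinates). Camera axes: x right, y down, z forward; pixel columns grow to the right and rows downward; lengths in m; the calibration is good to about 2 mm. A picture is of the moment at which its call begins: read the wrist's pose just before it. camera_model takes no time and is no camera call; for the wrist camera it gives the pose at the moment of the call.
- manip.sign_off(): hands the job in, once; it reports no verdict.
The state is a dict: "t": time; "q": joint angles; "qd": joint speeds; "tau": joint torques, N m; "tcp_pos": TCP position; "tool_rot": TCP orientation; "force": force on the tool from outside, world axes, zero at the start; "ft_torque": the same for the moment, N m; "finger_gap": opening from 0.0 (shut) to 1.0 (fully open).
Only numpy, scipy, OpenCV 4.12 (cv2) and the standard library are available. Lean on these libraries where they do the work, as an engineer would, in place of code of your own. Each camera call takes 0.05 s, during which the arm holds its last target. There are 200 camera calls.

TASK

Two green printer feeders each carry a red lever arm with one blue eye and one red eye; one arm has been fitted back to front, with its red eye on the steel pivot pin. Lift that arm off its pin, turn it end for end and refit it with the blue eye fully down on the same pin and the red eye lying on the black rest pad. Leave the arm that is already right where it is, and let go when done.

Things in the scene. Friction and masses are not known exactly. Their poses are not given: they have to be found in the camera images.
- lever: wrongly fitted arm (loose, 60-130 g), 16 mm thick: blue and red ring eyes (44 mm across, 26 mm through hole) 120 mm apart, joined by a red bar 24 mm wide; midway a round red knob, 26 mm across, stands 36 mm above the bar. Origin: blue eye's centre, on the underside; x points to the red eye, z up. At first its red eye is on the pin, its blue eye on the rest pad, underside 45 mm above the table
- lever_red_eye (a point): centre of this arm's red eye, on the underside, 120 mm from the origin of lever; the knob is midway between the two
- base: fixed green base of that arm, 255 x 90 mm. Origin: on the table, on the pin's axis; x points from the pin to the rest pad, z up. Steel pin: on a shoulder 45 mm above the table, 14 mm across, straight for 14 mm, tapering to a 5 mm tip 28 mm above the shoulder. Black rest pad: 60 mm across, centre x = 120 mm, top 45 mm above the table. Plate top: 12 mm. Motor behind the pin: 42 mm high
- other_lever_knob (a point): centre of the knob's top on the other arm, which looks the same but is rightly fitted (blue eye on the pin) on a second identical green base; to be left alone
There are look-alikes about, which are no part of the job. Leave any white or yellow look-alike of the lever alone.

How it is judged:
By the outcome, as a careful person would: the job done as asked, in the order asked, and still so for the second after the job is handed in, with the robot touching nothing.
It also fails if it takes over 42 s, if anything falls off the work surface, if the arm or the gripper's body presses on something with over 40 N, if the wrist force passes 120 N, or if a joint passes its speed limit or range.

## Working session

There is one attempt and no reset: what is moved stays moved. The work goes in short steps, Python scripts to look and compute and a tool call to move; the robot and the scene stay as the last step left them, time stands still between calls to the robot, and variables do not carry over. Pictures are saved under pics/ and viewed, about 8 in all and at most 12, crops included, and the job is handed in when it is done.

Besides the shell and the picture viewer there is one more tool, called in YAML: its name, and indented under it one key for each argument. drive_tool: Moves the arm, as the interface text tells. Its arguments: {"type":"object","properties":{"increments":{"type":"array","items":{"type":"array","items":{"type":"number"}}},"force":{"type":"number"}},"required":["increments"]}

```bash
mkdir -p pics; ls
python3 - <<'E'
from station import manip
import cv2, numpy as np
s=manip.sense(); print(s['t'],s['tcp_pos'],s['tool_rot'],s['finger_gap'],manip.pinch_z)
for n in("scene","top"):
    im=manip.snapshot(n); cv2.imwrite(f"pics/{n}0.png",im[...,::-1])
    c=manip.camera_model(n); print(n,np.round(c['mtx'],1).tolist(),np.round(c['cam_to_world'],3).tolist())
a=cv2.imread("pics/scene0.png");b=cv2.imread("pics/top0.png")
E
```

```text
pics
0.0 [ 0.14659438 -0.60685779  0.23035053] [ 9.93001442e-01  1.18097477e-01  6.33391470e-05 -1.05710224e-03] 1.0019178600261445 0.0187
scene [[473.9, 0.0, 259.6], [0.0, 473.9, 195.0], [0.0, 0.0, 1.0]] [[-0.71, 0.413, -0.57, 1.337], [0.704, 0.402, -0.585, 0.727], [-0.012, -0.817, -0.577, 0.933], [0.0, 0.0, 0.0, 1.0]]
top [[382.0, 0.0, 259.7], [0.0, 382.0, 187.1], [0.0, 0.0, 1.0]] [[0.016, -0.997, 0.074, 0.452], [-1.0, -0.016, 0.003, -0.154], [-0.002, -0.074, -0.997, 1.241], [0.0, 0.0, 0.0, 1.0]]
```

View pics/top0.png

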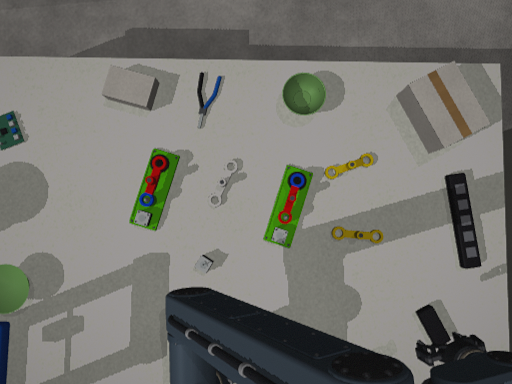

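View pics/scene0.png

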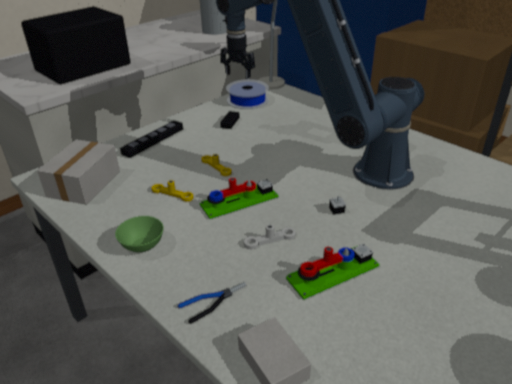

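```bash
cat > h.py <<'E'
from station import manip
import cv2, numpy as np
def ray(cm,u,v,z):
    M=cm['cam_to_world']; d=M[:3,:3]@np.linalg.solve(cm['mtx'],[u,v,1.]); o=M[:3,3]
    return o+d*(z-o[2])/d[2]
def masks(im):
    h=cv2.cvtColor(im,cv2.COLOR_BGR2HSV)
    red=cv2.inRange(h,(0,130,60),(8,255,255))|cv2.inRange(h,(172,130,60),(180,255,255))
    blue=cv2.inRange(h,(105,130,50),(125,255,255))
    return red,blue
E
python3 - <<'E'
from h import *
im=cv2.imread("pics/top0.png"); cm=manip.camera_model("top")
r,b=masks(im)
for n,m in(("red",r),("blue",b)):
    k,l,st,ce=cv2.connectedComponentsWithStats(m)
    for i in range(1,k):
        if st[i,4]>25: print(n,st[i],ce[i].round(1),ray(cm,*ce[i],.061).round(3))
for n,p in(("pinR",(285,217)),("padblue",(297,180)),("knob",(291,198))): print(n,ray(cm,*p,.061).round(3))
A=cv2.resize(im[140:255,110:200],None,fx=4,fy=4,interpolation=cv2.INTER_CUBIC)
B=cv2.resize(im[140:255,250:340],None,fx=4,fy=4,interpolation=cv2.INTER_CUBIC)
cv2.imwrite("pics/crop1.png",np.hstack([A,B]))
E
```

```text
red [145 156  22  38 336] [154.8 173.8] [0.576 0.175 0.061]
red [278 186  21  38 246] [288.8 204. ] [ 0.489 -0.242  0.061]
blue [204  76  17  33 128] [213.2  92.9] [0.836 0.    0.061]
blue [290 173  15  14 126] [297.1 179.4] [ 0.566 -0.267  0.061]
blue [139 193  15  13 105] [146.3 199.4] [0.496 0.199 0.061]
blue [  0 322  10  62 416] [  3.1 349.2] [0.039 0.612 0.061]
pinR [ 0.449 -0.231  0.061]
padblue [ 0.564 -0.267  0.061]
knob [ 0.508 -0.248  0.061]
```

View pics/crop1.png

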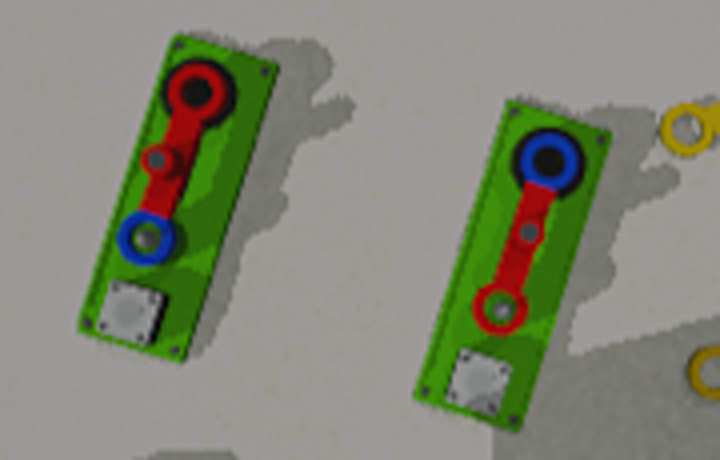

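The top view has three kinds of look-alike.
- **Right base:** red eye with the pin tip at (285,217) next to the motor at (281,235), blue eye on the black pad at (297,180). This is the wrongly fitted arm.
- **Left base:** blue eye on the pin at (146,199) next to its motor, so it is already right.
- **White and yellow arms:** not part of the job.

The measured eye spacing is 120.5 mm against 120 mm, so the position fits. I'm going above the knob now.

drive_tool:
  increments:
    - [0, 43.4, -26.3, 1, 0, 0, 0.541]
    - [0, 43.4, -26.3, 1, 0, 0, 0.541]
    - [0, 43.4, -26.3, 1, 0, 0, 0.541]
    - [0, 43.4, -26.3, 1, 0, 0, 0.541]
    - [0, 43.4, -26.3, 1, 0, 0, 0.541]
    - [0, 43.4, -26.3, 1, 0, 0, 0.541]
    - [0, 43.4, -26.3, 1, 0, 0, 0.541]
    - [0, 43.4, -26.3, 1, 0, 0, 0.541]
    - [0, 43.4, -26.3, 1, 0, 0, 0.541]
    - [0, 43.4, -26.3, 1, 0, 0, 0.541]
    - [0, 43.4, -26.3, 1, 0, 0, 0.541]
    - [0, 43.4, -26.3, 1, 0, 0, 0.541]
    - [0, 43.4, -26.3, 1, 0, 0, 0.541]
    - [0, 43.4, -26.3, 1, 0, 0, 0.541]
    - [0, 43.4, -26.3, 1, 0, 0, 0.541]
    - [0, 43.4, -26.3, 1, 0, 0, 0.541]
    - [0, 43.4, -26.3, 1, 0, 0, 0.541]
    - [0, 43.4, -26.3, 1, 0, 0, 0.541]

```text
t: 1.9
tcp_pos: [0.5066, -0.2504, 0.2214]
tool_rot: [0.988, -0.152, 0.0, 0.0]
force: [-0.0, -0.3, 0.3]
finger_gap: 0.996
```

```bash
cat > look.py <<'E'
from h import *
import sys
from scipy.spatial.transform import Rotation as R
s=manip.sense(); cm=manip.camera_model("wrist"); im=manip.snapshot("wrist")[...,::-1].copy()
cv2.imwrite(f"pics/{sys.argv[1]}.png",im)
Rt=R.from_quat(s['tool_rot']).as_matrix()
print(round(s['t'],2),s['tcp_pos'].round(4),"toolx yaw",np.arctan2(Rt[1,0],Rt[0,0]).round(4),"z",Rt[:,2].round(3),"q",s['q'].round(3),"gap",round(s['finger_gap'],3),"F",np.round(s['force'],1))
print("cam",cm['cam_to_world'].round(3).tolist())
z=float(sys.argv[2])
r,b=masks(im)
for n,m in(("red",r),("blue",b)):
    for c in cv2.findContours(m,cv2.RETR_EXTERNAL,cv2.CHAIN_APPROX_NONE)[0]:
        if cv2.contourArea(c)>150:
            (u,v),rad=cv2.minEnclosingCircle(c); print(n,cv2.boundingRect(c),"circ",round(u,1),round(v,1),round(rad,1),ray(cm,u,v,z).round(4))
E
python3 look.py w1 0.061
```

```text
1.9 [ 0.5066 -0.2504  0.2214] toolx yaw -0.3049 z [-0. -0. -1.] q [-0.657  0.459  1.596 -0.     1.087  1.219] gap 0.996 F [-0.  -0.3  0.3]
cam [[-0.3, -0.902, -0.311, 0.588], [-0.954, 0.284, 0.098, -0.276], [-0.0, 0.326, -0.945, 0.364], [0.0, 0.0, 0.0, 1.0]]
red (234, 126, 42, 122) circ 255.5 185.8 61.3 [ 0.4936 -0.2446  0.061 ]
blue (230, 76, 52, 50) circ 255.7 102.2 26.3 [ 0.5671 -0.2681  0.061 ]
```

View pics/w1.png

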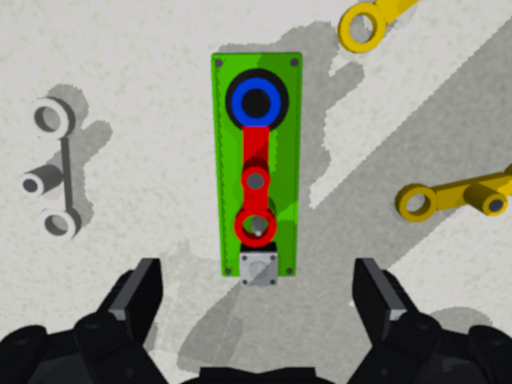

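The wrist view shows the whole target arm: blue eye on the pad at (256,102), knob top at (256,181), red eye at (255,226) over the pin tip near (258,230), motor at (260,268).

Run:
```python
from h import *
cm=manip.camera_model("wrist"); im=cv2.imread("pics/w1.png")
for n,(u,v,z) in dict(blue=(256,102.2,.061),knob=(255.8,181,.097),red=(255,226.5,.061)).items(): print(n,ray(cm,u,v,z).round(4))
g=im.max(2); k,l,st,ce=cv2.connectedComponentsWithStats((g[60:140,215:300]<45).astype(np.uint8))
hs=cv2.cvtColor(im,cv2.COLOR_BGR2HSV); 
m=(hs[...,2]<60).astype(np.uint8); c=max(cv2.findContours(m[60:140,215:300],cv2.RETR_EXTERNAL,cv2.CHAIN_APPROX_NONE)[0],key=cv2.contourArea)
x,y,w,h=cv2.boundingRect(c); print("pad px",x+215,y+60,w,h, ray(cm,x+215+w/2,y+60+h/2,.045).round(4))
gm=cv2.inRange(hs,(40,120,60),(75,255,255)); c=max(cv2.findContours(gm,cv2.RETR_EXTERNAL,cv2.CHAIN_APPROX_NONE)[0],key=cv2.contourArea)
P=np.array([ray(cm,*p[0],.012)[:2] for p in c],np.float32); (ctr,wh,a)=cv2.minAreaRect(P); print("plate",ctr,wh,a)
cv2.imwrite("pics/c2.png",cv2.resize(im[150:290,205:310],None,fx=4,fy=4,interpolation=cv2.INTER_CUBIC))
```

```text
blue [ 0.5672 -0.2682  0.061 ]
knob [ 0.5088 -0.2497  0.097 ]
red [ 0.4533 -0.2312  0.061 ]
pad px 226 69 63 61 [ 0.568  -0.2698  0.045 ]
plate (0.48811888694763184, -0.24457745254039764) (0.09015180170536041, 0.25197070837020874) 73.10893249511719
```

View pics/c2.png

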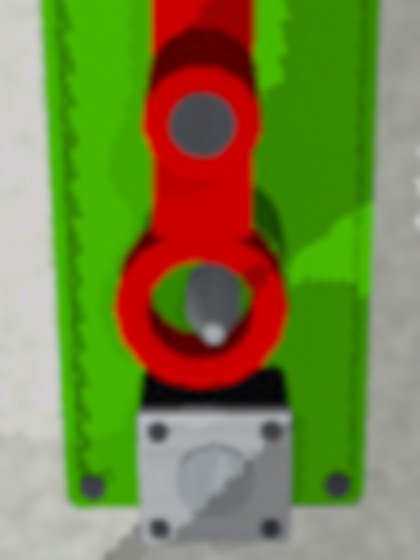

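drive_tool:
  increments:
    - [0, 0.2, -0.1, 5, 0, 0, 0]
    - [0, 0.2, -0.1, 9, 0, 0, 0]
    - [0, 0.2, -0.1, 13, 0, 0, 0]
    - [0, 0.2, -0.1, 15, 0, 0, 0]
    - [0, 0.2, -0.1, 16, 0, 0, 0]
    - [0, 0.2, -0.1, 16, 0, 0, 0]
    - [255, 0.2, -0.1, 16, 0, 0, 0]
    - [255, 0.2, -0.1, 16, 0, 0, 0]
    - [255, 0.2, -0.1, 16, 0, 0, 0]
    - [255, 0.2, -0.1, 16, 0, 0, 0]
    - [255, 0.2, -0.1, 16, 0, 0, 0]
    - [255, 0.2, -0.1, 16, 0, 0, 0]
    - [255, 0.2, -0.1, 16, 0, 0, 0]
    - [255, 0.2, -0.1, 16, 0, 0, 0]
    - [255, 0.2, -0.1, 16, 0, 0, 0]
    - [255, 0.2, -0.1, 16, 0, 0, 0]
  force: 50

```text
t: 3.55
tcp_pos: [0.5095, -0.25, 0.0624]
tool_rot: [0.988, -0.151, 0.001, 0.0]
force: [-0.9, 0.3, 6.6]
finger_gap: 0.288
```

drive_tool:
  increments:
    - [255, 0, 0, -1, 0, 0, 0]
    - [255, 0, 0, -2, 0, 0, 0]
    - [255, 0, 0, -4, 0, 0, 0]
    - [255, 0, 0, -6, 0, 0, 0]
    - [255, 0, 0, -8, 0, 0, 0]
    - [255, 0, 0, -8, 0, 0, 0]
    - [255, 0, 0, -8, 0, 0, 0]

```text
t: 4.25
tcp_pos: [0.5091, -0.2497, 0.1417]
tool_rot: [0.988, -0.152, 0.0, 0.0]
force: [-0.4, -0.3, -1.3]
finger_gap: 0.285
```

```bash
python3 look.py w2 0.141
```

```text
4.25 [ 0.5091 -0.2497  0.1417] toolx yaw -0.3042 z [ 0.001 -0.001 -1.   ] q [-0.653  0.57   1.664  0.     0.907  1.222] gap 0.285 F [-0.4 -0.3 -1.3]
cam [[-0.299, -0.902, -0.31, 0.59], [-0.954, 0.283, 0.097, -0.275], [0.0, 0.325, -0.946, 0.284], [0.0, 0.0, 0.0, 1.0]]
red (218, 180, 79, 193) circ 255.5 275.0 98.6 [ 0.5013 -0.2463  0.141 ]
blue (209, 84, 99, 98) circ 258.4 134.1 50.2 [ 0.5674 -0.2685  0.141 ]
```

View pics/w2.png

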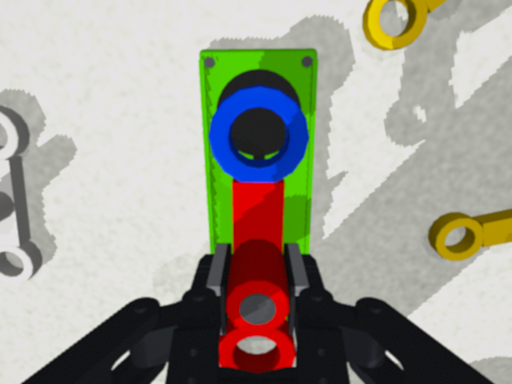

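The arm is lifted level, with the blue eye at (258,134). I'm turning it end for end in two calls, in the direction that keeps the last joint in range.

drive_tool:
  increments:
    - [255, 0, 0, 0, 0, 0, -0.1]
    - [255, 0, 0, 0, 0, 0, -0.24]
    - [255, 0, 0, 0, 0, 0, -0.38]
    - [255, 0, 0, 0, 0, 0, -0.52]
    - [255, 0, 0, 0, 0, 0, -0.66]
    - [255, 0, 0, 0, 0, 0, -0.8]
    - [255, 0, 0, 0, 0, 0, -0.94]
    - [255, 0, 0, 0, 0, 0, -1.08]
    - [255, 0, 0, 0, 0, 0, -1.22]
    - [255, 0, 0, 0, 0, 0, -1.36]
    - [255, 0, 0, 0, 0, 0, -1.5]
    - [255, 0, 0, 0, 0, 0, -1.58]
    - [255, 0, 0, 0, 0, 0, -1.58]

```text
t: 5.6
tcp_pos: [0.5082, -0.2491, 0.1399]
tool_rot: [0.803, 0.595, -0.0, -0.001]
force: [0.4, -0.0, -0.9]
finger_gap: 0.291
```

drive_tool:
  increments:
    - [255, 0, 0, 0, 0, 0, -0.1]
    - [255, 0, 0, 0, 0, 0, -0.24]
    - [255, 0, 0, 0, 0, 0, -0.38]
    - [255, 0, 0, 0, 0, 0, -0.52]
    - [255, 0, 0, 0, 0, 0, -0.66]
    - [255, 0, 0, 0, 0, 0, -0.8]
    - [255, 0, 0, 0, 0, 0, -0.94]
    - [255, 0, 0, 0, 0, 0, -1.08]
    - [255, 0, 0, 0, 0, 0, -1.22]
    - [255, 0, 0, 0, 0, 0, -1.36]
    - [255, 0, 0, 0, 0, 0, -1.5]
    - [255, 0, 0, 0, 0, 0, -1.58]
    - [255, 0, 0, 0, 0, 0, -1.58]
    - [255, 0, 0, 0, 0, 0, -1.58]

```text
t: 7.0
tcp_pos: [0.5087, -0.2494, 0.1407]
tool_rot: [0.144, 0.99, 0.0, -0.001]
force: [0.3, -0.1, -0.5]
finger_gap: 0.287
```

```bash
python3 look.py w3 0.141
python3 - <<'E'
from h import *
im=manip.snapshot("top")[...,::-1]; cv2.imwrite("pics/top1.png",im)
cm1=manip.camera_model("top"); print("pin tip (top view, old pic)")
E
```

```text
7.0 [ 0.5087 -0.2494  0.1407] toolx yaw 2.853 z [-0.001  0.001 -1.   ] q [-0.653  0.571  1.664  0.     0.908 -1.935] gap 0.287 F [ 0.3 -0.1 -0.5]
cam [[0.284, 0.906, 0.312, 0.429], [0.959, -0.269, -0.092, -0.226], [0.001, 0.326, -0.946, 0.283], [0.0, 0.0, 0.0, 1.0]]
red (218, 180, 79, 194) circ 256.5 274.9 98.3 [ 0.5175 -0.2523  0.141 ]
blue (209, 85, 99, 97) circ 258.5 134.5 49.6 [ 0.4515 -0.2318  0.141 ]
pin tip (top view, old pic)
```

View pics/w3.png

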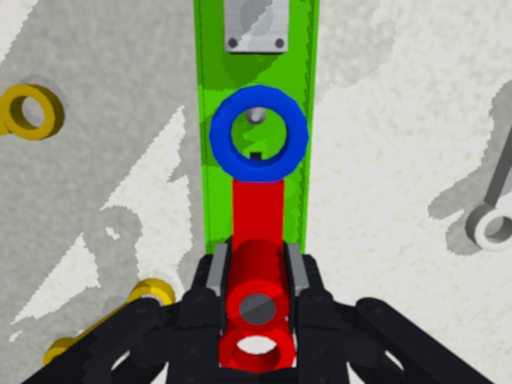

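Run:
```python
from h import *
cm=manip.camera_model("wrist"); im=cv2.imread("pics/w3.png")
print("pin", ray(cm,255.5,118,.073).round(4), "old pic", ray(dict(mtx=cm['mtx'],cam_to_world=np.array([[-0.3,-0.902,-0.311,0.588],[-0.954,0.284,0.098,-0.276],[0,0.326,-0.945,0.364],[0,0,0,1]])),258.2,233.5,.073).round(4))
cv2.imwrite("pics/c4.png",cv2.resize(im[75:195,200:320],None,fx=4,fy=4,interpolation=cv2.INTER_CUBIC))
```

```text
pin [ 0.4523 -0.2338  0.073 ] old pic [ 0.4508 -0.2338  0.073 ]
```

View pics/c4.png

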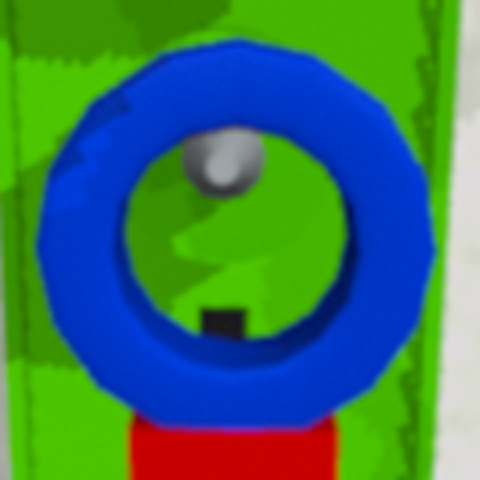

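The pin tip sits inside the blue eye's opening in the crop, at image pixel (256,116). The eye is about 2 mm to one side, so I'm correcting that and lowering it partway.

drive_tool:
  increments:
    - [255, -0.1, -0.2, 1, 0, 0, 0]
    - [255, -0.1, -0.2, 2.5, 0, 0, 0]
    - [255, -0.1, -0.2, 3.5, 0, 0, 0]
    - [255, -0.1, -0.2, 4.2, 0, 0, 0]
    - [255, -0.1, -0.2, 4.8, 0, 0, 0]
    - [255, -0.1, -0.2, 5.4, 0, 0, 0]
    - [255, -0.1, -0.2, 6, 0, 0, 0]
    - [255, -0.1, -0.2, 6.6, 0, 0, 0]
    - [255, -0.1, -0.2, 7.2, 0, 0, 0]
    - [255, -0.1, -0.2, 7.2, 0, 0, 0]
    - [255, -0.1, -0.2, 7.2, 0, 0, 0]

```text
t: 8.2
tcp_pos: [0.5094, -0.2519, 0.0692]
tool_rot: [0.142, 0.99, 0.0, -0.0]
force: [0.8, -0.2, 0.2]
finger_gap: 0.288
```

```bash
python3 look.py w5 0.067
```

```text
8.2 [ 0.5094 -0.2519  0.0692] toolx yaw 2.8557 z [-0.  0. -1.] q [-0.656  0.685  1.702  0.     0.755 -1.941] gap 0.288 F [ 0.8 -0.2  0.2]
cam [[0.282, 0.907, 0.313, 0.429], [0.959, -0.266, -0.092, -0.228], [0.0, 0.327, -0.945, 0.212], [0.0, 0.0, 0.0, 1.0]]
red (218, 180, 79, 194) circ 256.5 274.9 98.3 [ 0.5198 -0.2552  0.067 ]
blue (209, 85, 100, 97) circ 258.5 134.5 49.6 [ 0.4526 -0.2345  0.067 ]
```

View pics/w5.png

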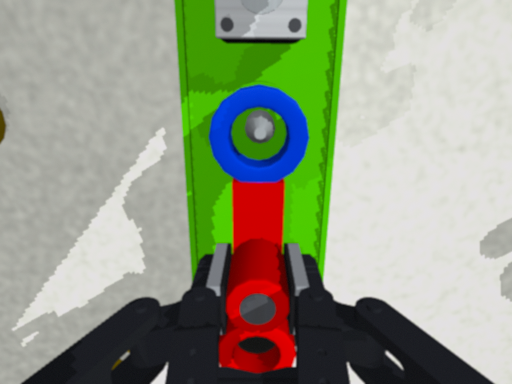

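The pin comes up centred through the blue eye at (259,127), and the force is near zero. I'm lowering the last few millimetres.

drive_tool:
  increments:
    - [255, 0, 0, 0.2, 0, 0, 0]
    - [255, 0, 0, 0.4, 0, 0, 0]
    - [255, 0, 0, 0.6, 0, 0, 0]
    - [255, 0, 0, 0.7, 0, 0, 0]
    - [255, 0, 0, 0.7, 0, 0, 0]
    - [255, 0, 0, 0.7, 0, 0, 0]

```text
t: 8.85
tcp_pos: [0.5094, -0.2519, 0.0625]
tool_rot: [0.142, 0.99, 0.0, -0.0]
force: [-1.5, 0.7, 2.1]
finger_gap: 0.286
```

drive_tool:
  increments:
    - [150, 0, 0, 0, 0, 0, 0]
    - [120, 0, 0, 0, 0, 0, 0]
    - [60, 0, 0, 0, 0, 0, 0]
    - [0, 0, 0, 0, 0, 0, 0]
    - [0, 0, 0, 0, 0, 0, 0]
    - [0, 0, 0, 0, 0, 0, 0]
    - [0, 0, 0, 0, 0, 0, 0]
    - [0, 0, 0, -2, 0, 0, 0]
    - [0, 0, 0, -5, 0, 0, 0]
    - [0, 0, 0, -9, 0, 0, 0]
    - [0, 0, 0, -13, 0, 0, 0]
    - [0, 0, 0, -16, 0, 0, 0]
    - [0, 0, 0, -16, 0, 0, 0]
    - [0, 0, 0, -16, 0, 0, 0]

```text
t: 10.25
tcp_pos: [0.5094, -0.2519, 0.2228]
tool_rot: [0.142, 0.99, -0.0, 0.001]
force: [-0.1, -0.6, -0.3]
finger_gap: 0.999
```

```bash
python3 look.py w6 0.061
python3 - <<'E'
from h import *
im=manip.snapshot("scene")[...,::-1]
w=cv2.imread("pics/w6.png")[20:300,150:370]
a=cv2.resize(w,(396,504)); b=cv2.resize(im[165:305,195:395],None,fx=2,fy=2,interpolation=cv2.INTER_CUBIC)
c=np.zeros((504,800,3),np.uint8); c[:,:396]=a; c[:280,398:798]=b; cv2.imwrite("pics/c6.png",c)
E
```

```text
10.25 [ 0.5094 -0.2519  0.2228] toolx yaw 2.8558 z [ 0.001 -0.001 -1.   ] q [-0.656  0.461  1.587 -0.     1.092 -1.941] gap 0.999 F [-0.1 -0.6 -0.3]
cam [[0.282, 0.906, 0.314, 0.429], [0.959, -0.266, -0.093, -0.228], [-0.0, 0.328, -0.945, 0.365], [0.0, 0.0, 0.0, 1.0]]
red (235, 128, 45, 119) circ 257.5 186.5 59.6 [ 0.526  -0.2563  0.061 ]
blue (234, 80, 49, 48) circ 258.0 104.5 24.6 [ 0.4529 -0.2344  0.061 ]
```

View pics/c6.png

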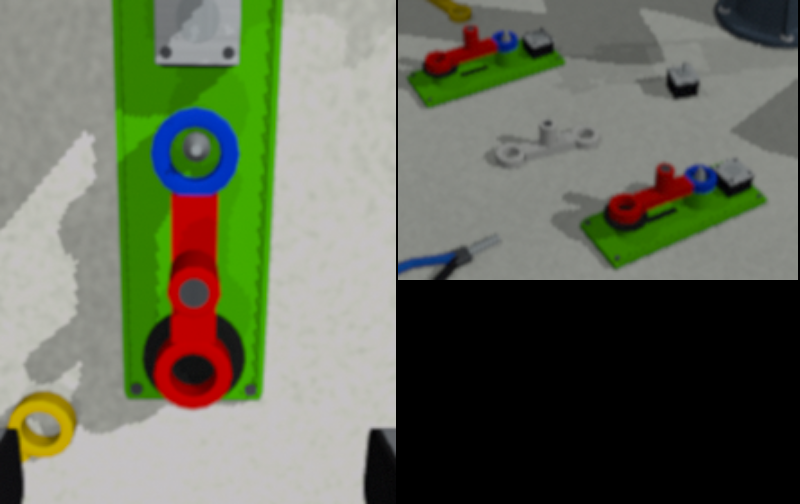

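Run:
```python
from h import *
cm=manip.camera_model("wrist"); im=cv2.imread("pics/w6.png"); r,b=masks(im)
c=max(cv2.findContours(r,cv2.RETR_EXTERNAL,cv2.CHAIN_APPROX_NONE)[0],key=cv2.contourArea)[:,0]
low=c[c[:,1]>222]; x0,x1,y1=low[:,0].min(),low[:,0].max(),low[:,1].max()
B=ray(cm,258,104.5,.061); K=ray(cm,257.8,182.5,.097)
bot=ray(cm,(x0+x1)/2,y1,.061); d=(bot-B)/np.linalg.norm(bot-B); red=bot-.022*d
print("red",red.round(4),"B-R",np.linalg.norm(red-B).round(4),"knob",K.round(4),"B-K",np.linalg.norm((K-B)[:2]).round(4), "dist red-pad",np.linalg.norm(red[:2]-[.568,-.2698]).round(4))
s=manip.camera_model("top"); 
t=manip.snapshot("top")[...,::-1].copy(); r,b=masks(t); 
for n,m in(("red",r),("blue",b)):
    k,l,st,ce=cv2.connectedComponentsWithStats(m)
    for i in range(1,k):
        if st[i,4]>25 and 120<ce[i][0]<330 and ce[i][1]>140: print(n,st[i],ce[i].round(1),ray(s,*ce[i],.061).round(4))
st=manip.sense(); print(st['t'],np.round(st['force'],1))
```

```text
red [ 0.5635 -0.267   0.061 ] B-R 0.1172 knob [ 0.5092 -0.2506  0.097 ] B-K 0.0605 dist red-pad 0.0053
red [145 155  22  39 354] [155.  173.5] [0.5771 0.1748 0.061 ]
red [285 200   9  11  54] [288.8 205.5] [ 0.4845 -0.242   0.061 ]
blue [139 193  15  13 105] [146.4 199.3] [0.4966 0.1987 0.061 ]
blue [279 210  14  14  91] [285.9 216.3] [ 0.4512 -0.2333  0.061 ]
10.4 [ 0.7 -0.2 -0.8]
```

```bash
python3 -c "
from station import manip
print(manip.sign_off())"
```

```text
the job is handed in; nothing more can be done
None
```

I lifted the wrongly fitted arm off its pin by the knob, turned it end for end and refitted it with the blue eye on the same pin and the red eye on the rest pad. I then let go, rose 16 cm clear and handed the job in at about 10.4 s of the 42 s allowed.

**Checks that agreed:**
- **Fully down:** at release the tool stood at 62.5 mm, against 62.4 mm when I gripped the seated arm, with light contact of about 2 N.
- **On the pin:** after release the blue eye was within about 1 mm of the measured pin position, with the pin showing through it.
- **On the pad:** the last pictures show the red eye lying over the black pad.
- **Other arm:** its blue eye is at the same pixels in the top view as at the start.

**Check that disagreed:** the last wrist picture put the eyes 117 mm apart instead of 120 mm, and the red eye 5 mm from my pad-centre estimate. I put this down to colour-edge error of a pixel or so at a slanting view, because the blue-eye-to-knob distance came out right (60.5 mm against 60 mm) and so did the seating height. I did not measure it again before handing in.

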